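# Switch on the night lamp: mains toggle, then lamp button

## Robot

A 6-joint arm with a two-finger parallel gripper is mounted at the origin on the work surface. World frame = base frame: x ahead of the robot, y to its left, z up, the work surface at z = 0. Lengths are in mm, angles in rad, forces in N, time in s.
With the tool pointing down it reaches from about 300 to 750 mm from the base axis. Payload 8.5 kg.
Tool frame: the origin (TCP) lies at the very end of the fingers, on their centre line; the grasp point (between the pads) lies 19 mm behind it (arm.hold_point_z is the distance from the TCP to the grasp point, in mm); z points along the fingers, y is the line along which they close (so a half turn about z gives the same grasp; the last joint's range is limited). The gripper opens to 88 mm and grips with 3 to 60 N. Pads are 18 mm wide; open, the fingers measure 123 mm over their backs; the gripper's body (75 mm by 187 mm) begins 45 mm behind the grasp point.
Start: joints at [-1.482, 0.381, 1.297, -0, 1.464, -0.215], TCP at [164.526, -524.797, 238.748] pointing down, gripper open.
Joint ranges: [-3.11, 3.11], [-0.89, 2.33], [0.22, 2.48], [-1.42, 4.56], [0.17, 2.85], [-2.88, 2.88]. Speed limits (rad/s): [2.39, 2.39, 3.14, 3.14, 3.14, 3.14].

## Interface

Orientations are given as a rotation vector (axis times angle).
In Python, from plant import arm, imaging, ticket gives the robot as it stands.
- The arm moves only by the tool play_rows, never from a script. Its argument "targets" is a list of rows, each an object with "translation": the shift along the tool's x, y, z in m, a list of three; "rotation": the turn, a rotation vector about the tool's x, y, z in rad, a list of three. In form: [{"translation": [tx, ty, tz], "rotation": [ax, ay, az]}, ...]. A call has 1 to 5 rows; each row shifts and turns the commanded pose from where the row before left it, along the tool's axes as they then stand; what a row does not reach is not made up. A row lasts 1/12 s, in which the tool goes at most 41.7 mm and 7.16 degrees, less where a joint would pass 70% of its speed; a pose out of reach is approached as far as the arm can. A call is refused whole if a number of a shift passes 0.0417 or a number of a turn 0.125, either way. A call with a gripper value outside its range is refused whole. "hand" is the finger opening in m, from 0 to 0.0881, set as the call begins (left out, the last holds). The fingers move at their own pace and stop on an object; "force" is the grip in N (left out, the last holds). Time passes only in rows, so rows that do not move let the fingers close. It gives the time, the measured TCP pose, the force, the opening and the grip force at its end, in the units of the state.
- arm.state(): the state, without advancing time (a new reading comes with each control period).
- imaging.camera(name): name is "scene" or "top"; returns (picture, depth): 400x640x3 uint8, red, green, blue; 400x640 float32, mm along the optical axis (not along the pixel's ray), 0 where there is no reading.
- imaging.camera_params(name): a dict with "mtx" (3x3 intrinsics, pixels), "R" (3x3) and "t" (3): a world point X has camera coordinates R X + t. Camera axes: x right, y down, z forward; pixel columns grow to the right and rows downward; lengths in mm; the calibration is good to about 2 mm. A picture is of the moment at which its call begins. camera_params takes no time and is no camera call.
- ticket.sign_off(): hands the job in; it is judged then, once.
The state is a dict: "clock": time; "joints": joint angles; "qvel": joint speeds; "joint_efforts": joint torques, N m; "ee_pos": TCP position; "eef_rot": TCP orientation; "ft_force": force on the tool from outside, world axes, zero at the start; "ft_torque": the same for the moment, N m; "finger_gap": finger opening in mm; "gripper_force": force on a finger pad.
Only numpy, scipy, OpenCV 4.12 (cv2) and the standard library are available. Lean on these libraries where they do the work, as an engineer would, in place of code of your own. Each camera call takes 0.05 s, during which the arm holds its last target. There are 200 camera calls.

## Task

Switch on the night lamp with the fingertips only, without gripping or lifting anything: push the long lever on its switch box past the middle so that it snaps over to the other side and stays there, then press the button on top of the lamp all the way down for a moment and let it come back up. Leave the other switch box's short lever as it is, leave the lamp standing in its place, do not disturb the other things on the cabinet, and finish clear of everything.

Things in the scene. Friction and masses are not known exactly. Their poses are not given: they have to be found in the camera images.
- lamp_switch: The lamp's switch box: fixed grey plastic box, 120 (x) x 80 (y) x 45 mm high, screwed down, with one bare steel toggle lever standing up from the centre of its top. Origin: centre of the underside; x axis: the level direction, along the long side, in which the lever swings (from leaning to -x over to leaning to +x); z up. Its lever is the LONG one (60 mm). It may stand in any of three places, turned up to 0.6 rad either way.
- long_lever (a joint): Angle of the long lever about a level hinge along the box's y axis; the pivot is 45 mm above the box's origin (level with its top). 0 = off, leaning 0.45 rad to the box's -x; 0.45 = upright; 0.9 = on, leaning 0.45 rad to +x. Two-position spring: it pushes the lever away from upright to whichever end is nearer, 0.16 N m at the ends and nothing when upright (about 4 N level push, 35 to 40 mm above the pivot), so past upright it snaps over by itself.
- long_lever_tip (a point): Centre of the long lever's round top end: 60 mm from the pivot, lever 9 mm thick at the foot and 13 mm near the tip. About 99 mm above the cabinet top when off or on, 105 mm when upright.
- other_switch: The other switch box, not the lamp's: fixed grey plastic box, 120 (x) x 80 (y) x 45 mm high, screwed down, with one bare steel toggle lever standing up from the centre of its top. Origin: centre of the underside; x axis: the level direction, along the long side, in which the lever swings (from leaning to -x over to leaning to +x); z up. Its lever is the SHORT one (28 mm). Leave alone.
- short_lever (a joint): Angle of the short lever, as for the long one: 0 = off (must stay).
- lamp: Night lamp, loose, 0.3 to 0.5 kg: round frosted white plastic dome on a grey round base, 92 mm across and 80 mm high without its button. Origin: centre of its underside; z up.
- lamp_button_top (a point): Centre of the top face of the round white button on top of the lamp: 30 mm across, stands 12 mm proud of the dome (92 mm above the cabinet top when up). Moves down with the button.
- lamp_button (a joint): How far the button is pressed (m): 0 up, 0.005 all the way down. A spring resists with 1.2 N at first and 4.2 N at the bottom and pushes it up again when let go.
- buddha: Bystander: seated white ceramic Buddha figurine, 72 mm across, 96 mm high, loose. Origin: centre of the underside.
- tin: Bystander: round steel tin with closed lid, 70 mm across, 51 mm high, loose. Origin: centre of the underside.
- dish: Bystander: small blue ceramic dish, 76 mm across, 22 mm high, loose; the marble lies in it. Origin: centre of the underside.
- marble_center (a point): Bystander: centre of the glass marble, 25 mm across, loose in the dish.
- teacup: Bystander: white handleless teacup, 64 mm across, 50 mm high, loose. Origin: centre of the underside.
- chopstick_holder: Bystander: bamboo tube with chopsticks standing in it, 68 mm across, 115 mm high, about 220 mm to the tips of the sticks, loose. Origin: centre of the underside.
- mug: Bystander: terracotta mug with a handle, 80 mm across, 90 mm high, loose. Origin: centre of the underside.
Not all that is in view belongs to the job. What is shaped like the lamp but pink, purple or yellow is not meant.

How it is judged (in metres and radians):
On the way, in this order (a step that is already met when the one before it is completed fails the run):
1. the long lever has snapped over to its other side (value of joint long_lever above 0.8 rad), for 0.2 s.
2. the lamp's button is pressed down (value of joint lamp_button above 0.004 m), for 0.1 s.
At the end, for the whole second after the job is handed in: The long lever rests at its other end (above 0.8 of 0.9 rad), the lamp button is up (within 1 mm), the short lever is off (below 0.1 rad), the lamp stands still, upright, within 30 mm of its first place; each bystander upright within 30 mm of its first place (marble 40 mm) (value of joint long_lever above 0.8 rad and value of joint lamp_button below 0.001 m and value of joint short_lever below 0.1 rad and distance of lamp from where it was at the start of the episode below 0.03 m and angle between lamp's own z axis and vertical below 0.1 rad and linear speed of lamp below 0.02 m/s and not (distance of any of buddha, tin, dish, teacup, chopstick_holder, mug from where it was at the start of the episode above 0.03 m or angle between any of buddha, tin, dish, teacup, chopstick_holder, mug's own z axis and vertical above 0.35 rad or distance of marble_center from where it was at the start of the episode above 0.04 m)); the robot touches nothing.
It fails at once if the lamp's button is pressed before the long lever is over (value of joint lamp_button above 0.0025 m and value of joint long_lever below 0.75 rad).
It fails at once if the short lever of the other switch box is moved (value of joint short_lever above 0.3 rad).
It fails at once if the lamp is lifted, shoved or tipped (height (world z) of lamp above 0.01 m or distance of lamp from where it was at the start of the episode above 0.03 m or angle between lamp's own z axis and vertical above 0.25 rad).
It fails at once if a bystander is lifted, carried, shoved or knocked over (distance of any of buddha, tin, dish, teacup, chopstick_holder, mug from where it was at the start of the episode above 0.03 m or angle between any of buddha, tin, dish, teacup, chopstick_holder, mug's own z axis and vertical above 0.35 rad or distance of marble_center from where it was at the start of the episode above 0.04 m).
It also fails if it takes over 40 s, if anything falls off the work surface, if the arm or the gripper's body presses on something with over 40 N, if the wrist force passes 120 N, or if a joint passes its speed limit or range.

## Working session

There is one attempt and no reset: what is moved stays moved. The work goes in short steps, Python scripts to look and compute and a tool call to move; the robot and the scene stay as the last step left them, time stands still between calls to the robot, and variables do not carry over. Pictures are saved under pics/ and viewed, at most 10 in all, crops included, and the job is handed in when it is done.

Besides the shell and the picture viewer there is one more tool, called after "Request:" by a JSON object that holds its "op" and its "data", one argument or row to a line. play_rows: Moves the arm, as the interface text tells. Its arguments: {"type":"object","properties":{"targets":{"type":"array","items":{"type":"object","properties":{"translation":{"type":"array","items":{"type":"number"}},"rotation":{"type":"array","items":{"type":"number"}}}}},"hand":{"type":"number"},"force":{"type":"number"}},"required":["targets"]}

```bash
mkdir -p pics; python3 - <<'E'
from plant import arm, imaging
import cv2, numpy as np
print(arm.state())
for n in("scene","top"):
    p,d=imaging.camera(n); cv2.imwrite(f"pics/{n}0.png",p[:,:,::-1]); np.savez(f"{n}0.npz",p=p,d=d,**imaging.camera_params(n)); print(imaging.camera_params(n))
E
```

```text
{'clock': 0.0, 'joints': array([-1.48227631e+00,  3.81140114e-01,  1.29825860e+00, -8.74758208e-06,
        1.46359522e+00, -2.15318201e-01]), 'qvel': array([ 2.55643122e-03, -6.43544921e-04,  6.25449528e-04, -8.88523170e-05,
        5.65332676e-05, -1.84959131e-03]), 'joint_efforts': array([-6.17838650e-04, -4.37929130e+01, -2.24560225e+01,  7.13139097e-02,
        3.53691133e-02, -1.25407801e-04]), 'ee_pos': array([ 164.51174387, -524.51881029,  238.16850874]), 'eef_rot': array([-3.10402613e+00, -4.75223965e-01, -1.25767309e-04]), 'ft_force': array([ 0.31141889, -0.99624689,  0.55818984]), 'ft_torque': array([0.00015426, 0.00860739, 0.00117868]), 'gripper_force': 0.0, 'finger_gap': 88.26325459237214}
{'mtx': array([[408.19163431,   0.        , 327.56971102],
       [  0.        , 408.19163431, 198.95031016],
       [  0.        ,   0.        ,   1.        ]]), 'R': array([[ 2.59394818e-01,  9.65770885e-01,  9.62022529e-04],
       [ 7.24671396e-01, -1.93979640e-01, -6.61228604e-01],
       [-6.38408721e-01,  1.72216424e-01, -7.50183849e-01]]), 't': array([-154.26598243, -347.30952692, 1281.39259996])}
{'mtx': array([[506.89042114,   0.        , 316.61648313],
       [  0.        , 506.89042114, 197.4995072 ],
       [  0.        ,   0.        ,   1.        ]]), 'R': array([[-0.02123829, -0.99957897,  0.01976927],
       [-0.99822873,  0.02010218, -0.05599382],
       [ 0.05557284, -0.02092346, -0.99823538]]), 't': array([6.50150494e-02, 5.68751998e+02, 1.47065694e+03])}
```

View pics/scene0.png

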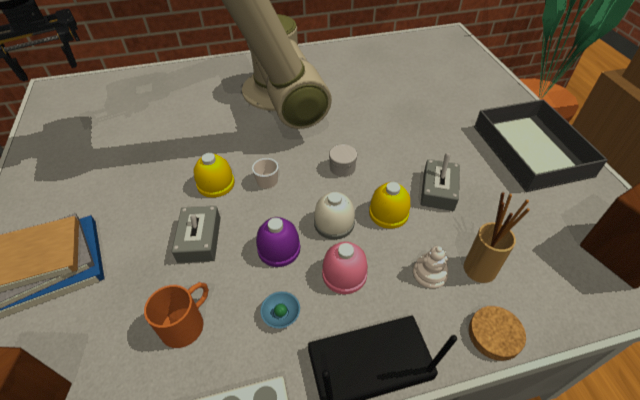

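View pics/top0.png

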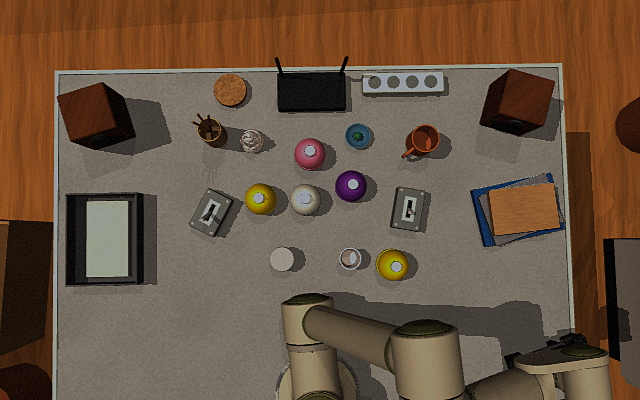

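The scene view has the long-lever box at (441,183), the white lamp at (335,215) and the short-lever box at (197,235). In the top view these are at (211,212), (305,200) and (409,208). Next I'll zoom in on the boxes and measure.

```bash
cat > h.py <<'E'
import numpy as np, cv2
def ray(c,px,z):
    K,R,t=c['mtx'],c['R'],c['t']; d=R.T@np.linalg.inv(K)@np.array([*px,1.]); o=-R.T@t
    return o+d*(z-o[2])/d[2]
def cloud(c):
    K,R,t=c['mtx'],c['R'],c['t']; d=c['d']; v,u=np.indices(d.shape)
    P=np.stack([(u-K[0,2])*d/K[0,0],(v-K[1,2])*d/K[1,1],d],-1)
    return (P-t)@R
E
python3 - <<'E'
from h import *
for n in("scene","top"):
    c=dict(np.load(f"{n}0.npz")); P=cloud(c); p=c['p'].astype(int)
    for name,(u,v),r in ([("long",(441,183),30),("short",(197,235),35)] if n=="scene" else [("long",(211,212),32),("short",(409,208),32)]):
        s=np.s_[v-r:v+r,u-r:u+r]; q=P[s].reshape(-1,3)
        m=(q[:,2]>38)&(q[:,2]<50); a=q[m]
        print(n,name,m.sum(),a[:,2].mean(),cv2.minAreaRect(a[:,:2].astype(np.float32)))
        hi=q[(q[:,2]>62)&(q[:,2]<115)]; print(' lever',len(hi), hi[np.argsort(-hi[:,2])][:6].round())
    # white buttons
    u,v=(335,215) if n=="scene" else (305,200)
    s=np.s_[v-30:v+25,u-25:u+25]; q=P[s].reshape(-1,3); m=(q[:,2]>88)&(q[:,2]<100)
    print('button',m.sum(),q[m].mean(0),q[m].min(0),q[m].max(0)); m=(q[:,2]>20)&(q[:,2]<100);print(q[m].min(0),q[m].max(0))
a=cv2.imread('pics/scene0.png')[145:215,400:480]; b=cv2.imread('pics/top0.png')[175:245,170:250]
cv2.imwrite('pics/c.png',cv2.resize(np.hstack([a,b]),None,fx=5,fy=5,interpolation=cv2.INTER_CUBIC))
E
```

```text
scene long 1212 44.84576953955514 ((529.14892578125, 295.56097412109375), (80.18869018554688, 124.3803939819336), 61.14695358276367)
 lever 96 [[509. 308. 101.]
 [512. 307. 101.]
 [508. 307. 100.]
 [507. 305. 100.]
 [510. 306.  99.]
 [507. 312.  99.]]
scene short 1685 44.92980946917441 ((528.6973876953125, -273.2753601074219), (80.25862121582031, 120.60330963134766), 78.99494171142578)
 lever 38 [[ 519. -270.   72.]
 [ 524. -272.   72.]
 [ 517. -276.   71.]
 [ 521. -270.   71.]
 [ 520. -274.   71.]
 [ 519. -276.   71.]]
button 122 [563.0613432   22.89096796  91.67806008] [547.24556596   8.91940576  88.50243232] [575.78108203  37.16416689  95.36334055]
[528.91742913 -20.992227    20.07911458] [606.32304219  65.96590953  95.36334055]
top long 986 45.47867786144861 ((531.4186401367188, 295.0723876953125), (81.37045288085938, 120.19165802001953), 61.32391357421875)
 lever 48 [[511. 308. 106.]
 [514. 308. 104.]
 [511. 311. 103.]
 [514. 306. 102.]
 [514. 303. 102.]
 [508. 309. 102.]]
top short 918 45.7452464843243 ((530.2517700195312, -274.1642150878906), (81.4647216796875, 120.3163070678711), 78.54011535644531)
 lever 17 [[ 516. -273.   77.]
 [ 522. -276.   76.]
 [ 519. -267.   76.]
 [ 522. -273.   75.]
 [ 519. -276.   75.]
 [ 525. -273.   75.]]
button 92 [563.56459015  22.61851981  93.26860397] [544.41596151   8.27004662  88.0451423 ] [577.67965729  36.19629232  99.51018827]
[520.08843513 -21.05922167  21.28707978] [607.03332492  65.95076657  99.51018827]
```

View pics/c.png

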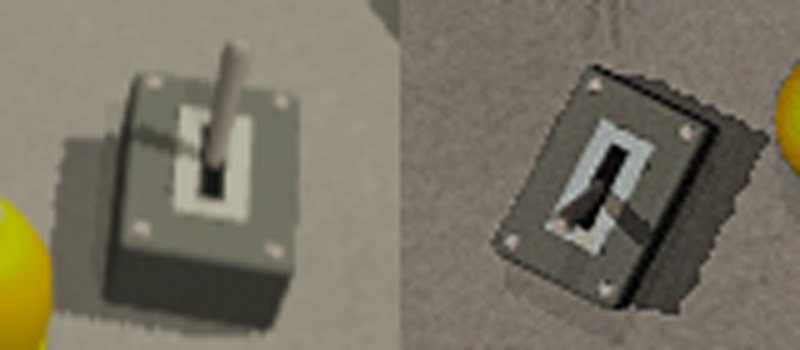

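```bash
cat >> h.py <<'E'
from scipy.spatial.transform import Rotation as Rn
BX=np.array([530,295.2,0]); YAW=-0.507
def bx(x,y,z): 
    c,s=np.cos(YAW),np.sin(YAW); return BX+[c*x-s*y,s*x+c*y,z]
def plan(goal,n,yaw=None):
    from plant import arm
    s=arm.state(); R0=Rn.from_rotvec(s['eef_rot']).as_matrix(); p=s['ee_pos']
    y0=np.arctan2(R0[1,0],R0[0,0]); dy=0 if yaw is None else (yaw-y0)
    dy=(dy+np.pi)%(2*np.pi)-np.pi; rz=-dy/n   # tool z is down
    S=sum(Rn.from_rotvec([0,0,rz*k]).as_matrix() for k in range(n))
    t=np.linalg.solve(R0@S,np.asarray(goal)-p)/1000
    print('from',p.round(1),'to',np.round(goal,1),'yaw0',round(y0,3),'x%d'%n,t.round(4),'rz',round(rz,4),'F',s['ft_force'].round(1),s['clock'],s['joints'].round(2))
E
python3 - <<'E'
from h import *
plan([*bx(-62,0,0)[:2],225],30,YAW+np.pi)
E
```

```text
from [ 164.5 -524.6  238.2] to [475.8 325.3 225. ] yaw0 0.304 x30 [0.0374 0.008  0.0005] rz -0.0777 F [-0.   0.2 -0.3] 0.1 [-1.48  0.38  1.3  -0.    1.46 -0.22]
```

Request:
{"op": "play_rows", "data": {
  "targets": [
    {"translation":[0.0374,0.008,0.0005],"rotation":[0,0,-0.0777]},
    {"translation":[0.0374,0.008,0.0005],"rotation":[0,0,-0.0777]},
    {"translation":[0.0374,0.008,0.0005],"rotation":[0,0,-0.0777]},
    {"translation":[0.0374,0.008,0.0005],"rotation":[0,0,-0.0777]},
    {"translation":[0.0374,0.008,0.0005],"rotation":[0,0,-0.0777]}
  ],
  "hand": 0,
  "force": 20
}}

```text
clock: 0.52
ee_pos: [350.4, -477.5, 235.7]
eef_rot: [-2.953, -1.071, 0.0]
ft_force: [-0.4, -0.3, -0.5]
finger_gap: 56.8
gripper_force: 0.0
```

Request:
{"op": "play_rows", "data": {
  "targets": [
    {"translation":[0.0374,0.008,0.0005],"rotation":[0,0,-0.0777]},
    {"translation":[0.0374,0.008,0.0005],"rotation":[0,0,-0.0777]},
    {"translation":[0.0374,0.008,0.0005],"rotation":[0,0,-0.0777]},
    {"translation":[0.0374,0.008,0.0005],"rotation":[0,0,-0.0777]},
    {"translation":[0.0374,0.008,0.0005],"rotation":[0,0,-0.0777]}
  ]
}}

```text
clock: 0.93
ee_pos: [502.9, -363.7, 233.1]
eef_rot: [-2.69, -1.621, 0.0]
ft_force: [0.1, -0.9, 0.5]
finger_gap: 23.3
gripper_force: 0.0
```

Request:
{"op": "play_rows", "data": {
  "targets": [
    {"translation":[0.0374,0.008,0.0005],"rotation":[0,0,-0.0777]},
    {"translation":[0.0374,0.008,0.0005],"rotation":[0,0,-0.0777]},
    {"translation":[0.0374,0.008,0.0005],"rotation":[0,0,-0.0777]},
    {"translation":[0.0374,0.008,0.0005],"rotation":[0,0,-0.0777]},
    {"translation":[0.0374,0.008,0.0005],"rotation":[0,0,-0.0777]}
  ]
}}

```text
clock: 1.35
ee_pos: [601.0, -200.8, 230.6]
eef_rot: [-2.327, -2.11, 0.0]
ft_force: [0.5, 0.6, -0.1]
finger_gap: 0.4
gripper_force: 0.0
```

Request:
{"op": "play_rows", "data": {
  "targets": [
    {"translation":[0.0374,0.008,0.0005],"rotation":[0,0,-0.0777]},
    {"translation":[0.0374,0.008,0.0005],"rotation":[0,0,-0.0777]},
    {"translation":[0.0374,0.008,0.0005],"rotation":[0,0,-0.0777]},
    {"translation":[0.0374,0.008,0.0005],"rotation":[0,0,-0.0777]},
    {"translation":[0.0374,0.008,0.0005],"rotation":[0,0,-0.0777]}
  ]
}}

```text
clock: 1.77
ee_pos: [629.9, -12.8, 228.1]
eef_rot: [-1.875, -2.519, 0.001]
ft_force: [0.3, -0.4, 0.2]
finger_gap: 0.3
gripper_force: 0.0
```

Request:
{"op": "play_rows", "data": {
  "targets": [
    {"translation":[0.0374,0.008,0.0005],"rotation":[0,0,-0.0777]},
    {"translation":[0.0374,0.008,0.0005],"rotation":[0,0,-0.0777]},
    {"translation":[0.0374,0.008,0.0005],"rotation":[0,0,-0.0777]},
    {"translation":[0.0374,0.008,0.0005],"rotation":[0,0,-0.0777]},
    {"translation":[0.0374,0.008,0.0005],"rotation":[0,0,-0.0777]}
  ]
}}

```text
clock: 2.18
ee_pos: [585.5, 172.0, 225.7]
eef_rot: [-1.354, -2.834, 0.001]
ft_force: [0.0, 0.3, 0.5]
finger_gap: 0.5
gripper_force: 0.0
```

Request:
{"op": "play_rows", "data": {
  "targets": [
    {"translation":[0.0374,0.008,0.0005],"rotation":[0,0,-0.0777]},
    {"translation":[0.0374,0.008,0.0005],"rotation":[0,0,-0.0777]},
    {"translation":[0.0374,0.008,0.0005],"rotation":[0,0,-0.0777]},
    {"translation":[0.0374,0.008,0.0005],"rotation":[0,0,-0.0777]},
    {"translation":[0.0374,0.008,0.0005],"rotation":[0,0,-0.0777]}
  ]
}}

```text
clock: 2.6
ee_pos: [474.4, 326.3, 223.2]
eef_rot: [-0.781, -3.042, 0.001]
ft_force: [-0.3, 0.8, 1.0]
finger_gap: 0.4
gripper_force: 0.0
```

```bash
python3 - <<'E'
from h import *
plan(bx(-62,0,77),5,YAW+np.pi)
E
```

```text
from [474.4 326.3 223.2] to [475.8 325.3  77. ] yaw0 2.639 x5 [-0.0003 -0.      0.0292] rz 0.0008 F [-0.3  0.8  1. ] 2.6 [ 0.4   0.44  1.25  0.    1.45 -0.67]
```

Request:
{"op": "play_rows", "data": {
  "targets": [
    {"translation":[0,0,0.0292]},
    {"translation":[0,0,0.0292]},
    {"translation":[0,0,0.0292]},
    {"translation":[0,0,0.0292]},
    {"translation":[0,0,0.0292]}
  ]
}}

```text
invalid input at $.targets[0]: expected keys translation, rotation
```

Request:
{"op": "play_rows", "data": {
  "targets": [
    {"translation":[-0.006,0,0]},
    {"translation":[-0.006,0,0]},
    {"translation":[-0.006,0,0]},
    {"translation":[-0.006,0,0]},
    {"translation":[-0.006,0,0]}
  ]
}}

```text
invalid input at $.targets[0]: expected keys translation, rotation
```

Request:
{"op": "play_rows", "data": {
  "targets": [
    {"translation":[-0.005,0,0]},
    {"translation":[-0.005,0,0]},
    {"translation":[-0.005,0,0]},
    {"translation":[-0.005,0,0]},
    {"translation":[-0.005,0,0]}
  ]
}}

```text
invalid input at $.targets[0]: expected keys translation, rotation
```

```bash
python3 - <<'E'
from h import *
plan(bx(0,0,77),5,YAW+np.pi)
from plant import imaging
a=imaging.camera('scene')[0][120:240,380:500,::-1]; b=imaging.camera('top')[0][160:260,160:260,::-1]
cv2.imwrite('pics/p1.png',np.hstack([cv2.resize(x,(400,400)) for x in(a,b)]))
E
```

```text
from [474.4 326.3 223.2] to [530.  295.2  77. ] yaw0 2.639 x5 [-0.0127 -0.0001  0.0292] rz 0.0008 F [-0.3  0.8  1. ] 2.6 [ 0.4   0.44  1.25  0.    1.45 -0.67]
```

View pics/p1.png

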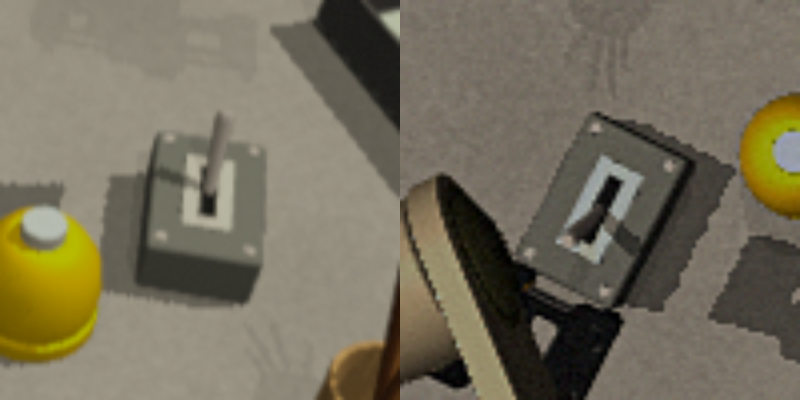

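The crops show the lever still leaning to -x, with the gripper behind it. All three calls were refused because rows need a rotation, so I'll resend them with one.

Request:
{"op": "play_rows", "data": {
  "targets": [
    {"translation":[0,0,0.0292],"rotation":[0,0,0]},
    {"translation":[0,0,0.0292],"rotation":[0,0,0]},
    {"translation":[0,0,0.0292],"rotation":[0,0,0]},
    {"translation":[0,0,0.0292],"rotation":[0,0,0]},
    {"translation":[0,0,0.0292],"rotation":[0,0,0]}
  ]
}}

```text
clock: 3.12
ee_pos: [476.0, 324.3, 76.3]
eef_rot: [-0.789, -3.041, 0.0]
ft_force: [1.0, 0.3, -0.7]
finger_gap: 0.4
gripper_force: 0.0
```

Request:
{"op": "play_rows", "data": {
  "targets": [
    {"translation":[-0.006,0,0],"rotation":[0,0,0]},
    {"translation":[-0.006,0,0],"rotation":[0,0,0]},
    {"translation":[-0.006,0,0],"rotation":[0,0,0]},
    {"translation":[-0.006,0,0],"rotation":[0,0,0]},
    {"translation":[-0.006,0,0],"rotation":[0,0,0]}
  ]
}}

```text
clock: 3.53
ee_pos: [503.0, 310.4, 79.6]
eef_rot: [0.788, 3.04, 0.003]
ft_force: [-3.0, 1.8, 2.8]
finger_gap: 0.7
gripper_force: 1.8
```

```bash
python3 - <<'E'
from h import *
plan(bx(-2,0,77),5,YAW+np.pi)
from plant import imaging
a=imaging.camera('scene')[0][120:240,380:500,::-1]; b=imaging.camera('top')[0][160:260,160:260,::-1]
cv2.imwrite('pics/p2.png',np.hstack([cv2.resize(x,(400,400)) for x in(a,b)]))
E
```

```text
from [503.  310.4  79.6] to [528.3 296.2  77. ] yaw0 2.634 x5 [-0.0058 -0.      0.0005] rz -0.0 F [-3.   1.8  2.8] 3.5333 [ 0.35  0.6   1.41  0.    1.13 -0.71]
```

View pics/p2.png

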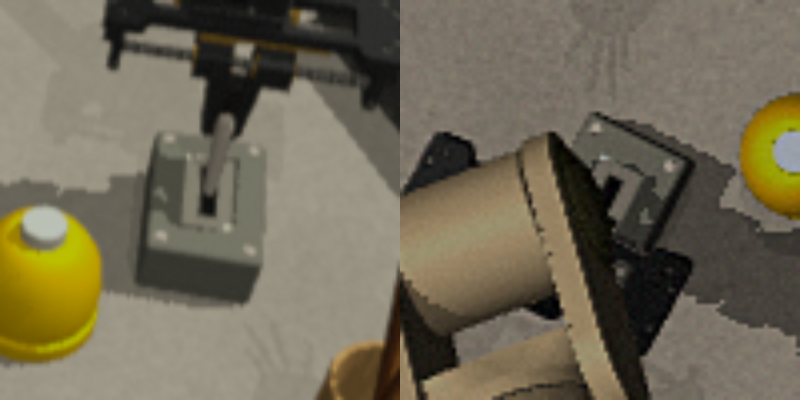

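The fingers are behind the lever, aligned with it and touching. Next I push it through.

Request:
{"op": "play_rows", "data": {
  "targets": [
    {"translation":[-0.006,0,0],"rotation":[0,0,0]},
    {"translation":[-0.006,0,0],"rotation":[0,0,0]},
    {"translation":[-0.006,0,0],"rotation":[0,0,0]},
    {"translation":[-0.006,0,0],"rotation":[0,0,0]},
    {"translation":[-0.006,0,0],"rotation":[0,0,0]}
  ]
}}

```text
clock: 4.05
ee_pos: [529.0, 295.3, 77.6]
eef_rot: [0.788, 3.041, -0.0]
ft_force: [-1.4, 1.2, -0.4]
finger_gap: 0.4
gripper_force: 0.8
```

Request:
{"op": "play_rows", "data": {
  "targets": [
    {"translation":[0,0,0],"rotation":[0,0,0]},
    {"translation":[0,0,0],"rotation":[0,0,0]},
    {"translation":[0,0,0],"rotation":[0,0,0]}
  ]
}}

```text
clock: 4.3
ee_pos: [528.3, 295.7, 77.7]
eef_rot: [0.788, 3.041, -0.0]
ft_force: [0.4, -0.1, 0.3]
finger_gap: 0.6
gripper_force: 0.0
```

Request:
{"op": "play_rows", "data": {
  "targets": [
    {"translation":[0.012,0,-0.01],"rotation":[0,0,0]},
    {"translation":[0.01,0,-0.02],"rotation":[0,0,0]},
    {"translation":[0.01,0,-0.04],"rotation":[0,0,0]},
    {"translation":[0.01,0,-0.04],"rotation":[0,0,0]},
    {"translation":[0.02,0,-0.02],"rotation":[0,0,0]}
  ]
}}

```text
clock: 4.72
ee_pos: [474.5, 326.5, 213.1]
eef_rot: [0.787, 3.035, 0.006]
ft_force: [0.8, 0.9, 1.2]
finger_gap: 0.3
gripper_force: 0.0
```

```bash
python3 - <<'E'
from h import *
plan([563.3,22.7,150],8)
from plant import imaging
a=imaging.camera('scene')[0][120:240,320:500,::-1]; b=imaging.camera('top')[0][160:260,160:260,::-1]
cv2.imwrite('pics/p3.png',np.hstack([cv2.resize(x,s) for x,s in((a,(450,300)),(b,(300,300)))]))
E
```

```text
from [474.5 326.5 213.1] to [563.3  22.7 150. ] yaw0 2.634 x8 [-0.0281 -0.0278  0.0079] rz -0.0 F [0.8 0.9 1.2] 4.7167 [ 0.4   0.44  1.27 -0.    1.42 -0.67]
```

View pics/p3.png

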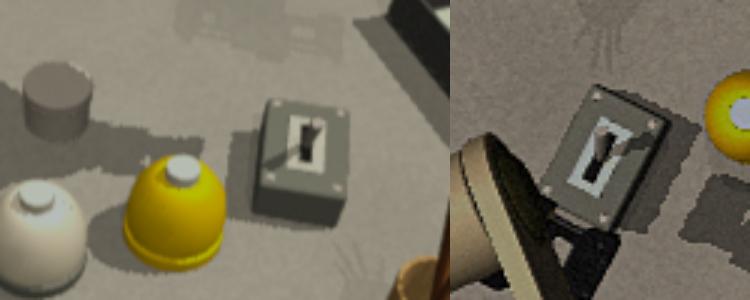

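The lever now leans to +x, with its tip at (600,135) in the right crop, so it snapped over. Next is the lamp.

Request:
{"op": "play_rows", "data": {
  "targets": [
    {"translation":[-0.028,-0.028,0.0079],"rotation":[0,0,0]},
    {"translation":[-0.028,-0.028,0.0079],"rotation":[0,0,0]},
    {"translation":[-0.028,-0.028,0.0079],"rotation":[0,0,0]},
    {"translation":[-0.028,-0.028,0.0079],"rotation":[0,0,0]},
    {"translation":[-0.028,-0.028,0.0079],"rotation":[0,0,0]}
  ]
}}

```text
clock: 5.23
ee_pos: [527.9, 133.9, 167.3]
eef_rot: [-0.786, -3.04, 0.001]
ft_force: [0.5, 0.6, 0.9]
finger_gap: 0.6
gripper_force: 0.0
```

Request:
{"op": "play_rows", "data": {
  "targets": [
    {"translation":[-0.028,-0.028,0.0079],"rotation":[0,0,0]},
    {"translation":[-0.028,-0.028,0.0079],"rotation":[0,0,0]},
    {"translation":[-0.028,-0.028,0.0079],"rotation":[0,0,0]},
    {"translation":[0,0,0],"rotation":[0,0,0]},
    {"translation":[0,0,0],"rotation":[0,0,0]}
  ]
}}

```text
clock: 5.65
ee_pos: [560.7, 19.9, 143.3]
eef_rot: [-0.792, -3.038, 0.0]
ft_force: [-0.3, 0.6, -0.1]
finger_gap: 0.7
gripper_force: 0.0
```

```bash
python3 - <<'E'
from h import *
plan([563.3,22.7,97],5)
E
```

```text
from [560.7  19.9 143.3] to [563.3  22.7  97. ] yaw0 2.632 x5 [-0.0002  0.0007  0.0093] rz -0.0 F [-0.3  0.6 -0.1] 5.65 [-0.18  0.49  1.42 -0.    1.24 -1.24]
```

Request:
{"op": "play_rows", "data": {
  "targets": [
    {"translation":[-0.0002,0.0007,0.0093],"rotation":[0,0,0]},
    {"translation":[-0.0002,0.0007,0.0093],"rotation":[0,0,0]},
    {"translation":[-0.0002,0.0007,0.0093],"rotation":[0,0,0]},
    {"translation":[-0.0002,0.0007,0.0093],"rotation":[0,0,0]},
    {"translation":[-0.0002,0.0007,0.0093],"rotation":[0,0,0]}
  ]
}}

```text
clock: 6.07
ee_pos: [563.4, 24.8, 96.9]
eef_rot: [-0.785, -3.041, 0.0]
ft_force: [0.6, 0.5, -0.8]
finger_gap: 0.4
gripper_force: 0.0
```

Request:
{"op": "play_rows", "data": {
  "targets": [
    {"translation":[0,0,0.002],"rotation":[0,0,0]},
    {"translation":[0,0,0.002],"rotation":[0,0,0]},
    {"translation":[0,0,0.002],"rotation":[0,0,0]},
    {"translation":[0,0,0.002],"rotation":[0,0,0]},
    {"translation":[0,0,0.001],"rotation":[0,0,0]}
  ]
}}

```text
clock: 6.48
ee_pos: [563.8, 24.0, 89.3]
eef_rot: [0.787, 3.041, 0.001]
ft_force: [-0.6, 2.4, 3.1]
finger_gap: 0.1
gripper_force: 1.5
```

Request:
{"op": "play_rows", "data": {
  "targets": [
    {"translation":[0,0,0.001],"rotation":[0,0,0]},
    {"translation":[0,0,0],"rotation":[0,0,0]}
  ]
}}

```text
clock: 6.65
ee_pos: [563.8, 24.0, 88.3]
eef_rot: [0.788, 3.041, 0.001]
ft_force: [-1.6, 1.8, 3.7]
finger_gap: 0.6
gripper_force: 1.8
```

Request:
{"op": "play_rows", "data": {
  "targets": [
    {"translation":[0,0,0.001],"rotation":[0,0,0]},
    {"translation":[0,0,0.001],"rotation":[0,0,0]},
    {"translation":[0,0,0],"rotation":[0,0,0]}
  ]
}}

```text
clock: 6.9
ee_pos: [563.9, 24.0, 87.3]
eef_rot: [0.787, 3.04, 0.0]
ft_force: [-3.4, 1.8, 12.0]
finger_gap: 0.4
gripper_force: 6.0
```

Force has jumped to 12 N, so the button is on its stop. I'll hold briefly, then release.

Request:
{"op": "play_rows", "data": {
  "targets": [
    {"translation":[0,0,0],"rotation":[0,0,0]},
    {"translation":[0,0,0],"rotation":[0,0,0]},
    {"translation":[0,0,0],"rotation":[0,0,0]}
  ]
}}

```text
clock: 7.15
ee_pos: [563.9, 24.0, 87.3]
eef_rot: [0.787, 3.04, 0.0]
ft_force: [-3.2, 3.4, 12.0]
finger_gap: 0.6
gripper_force: 6.2
```

Request:
{"op": "play_rows", "data": {
  "targets": [
    {"translation":[0,0,-0.005],"rotation":[0,0,0]},
    {"translation":[0,0,-0.01],"rotation":[0,0,0]},
    {"translation":[0,0,-0.03],"rotation":[0,0,0]},
    {"translation":[0,0,-0.04],"rotation":[0,0,0]},
    {"translation":[0,0,-0.04],"rotation":[0,0,0]}
  ]
}}

```text
clock: 7.57
ee_pos: [563.1, 23.7, 212.4]
eef_rot: [-0.787, -3.039, 0.001]
ft_force: [0.3, -0.2, 0.9]
finger_gap: 0.4
gripper_force: 0.0
```

Request:
{"op": "play_rows", "data": {
  "targets": [
    {"translation":[0,0,-0.03],"rotation":[0,0,0]},
    {"translation":[0,0,0],"rotation":[0,0,0]},
    {"translation":[0,0,0],"rotation":[0,0,0]}
  ]
}}

```text
clock: 7.82
ee_pos: [564.0, 23.7, 242.7]
eef_rot: [0.787, 3.038, -0.0]
ft_force: [-0.4, -0.3, -0.7]
finger_gap: 0.1
gripper_force: 0.0
```

```bash
python3 - <<'E'
from h import *
from plant import imaging
a=imaging.camera('scene')[0][...,::-1]
cv2.imwrite('pics/p4.png',a)
E
```

```text
(no output)
```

View pics/p4.png

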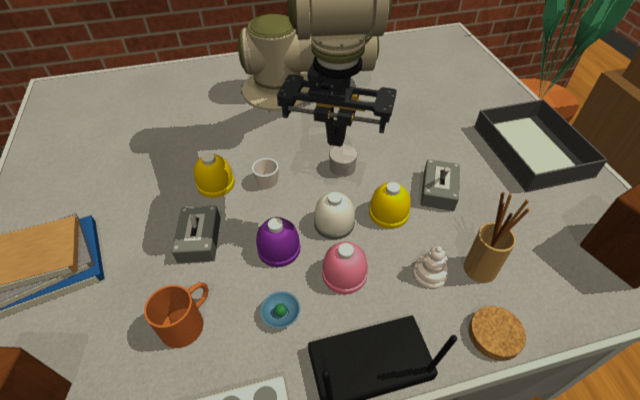

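The view shows the lever over at (441,180), the lamp still in place at (335,215), everything else undisturbed and the arm clear.

```bash
python3 -c "
from plant import ticket
print(ticket.sign_off())"
```

```text
the job is handed in; nothing more can be done
None
```

I pushed the long lever and it snapped over, pressed the lamp button down to its stop and let it go, and handed the job in with the arm clear; the last picture shows nothing else moved, and no verdict came back.

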